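# Wind and park the clockwork display turntable

### The job

Wind the clockwork display turntable fully: turn its wing key clockwise, in several partial turns, until the key's pointer meets the stop pin. Then park it by taking the flat stop blade out of the wooden block and sliding it edgewise down into the slot on the turntable's case, fully home, with its handle sitting on the case. Leave the glass bird, the tin, the jar and the tweezers where they are.

Things in the scene. Friction and masses are not known exactly. Their poses are not given: they have to be found in the camera images.
- case: Turntable case: flat grey box screwed to the bench, 180 (x) x 240 (y) x 65 mm high; origin at the centre of its underside. On top: wing key on a round brass dial at x -50, y -65; slot at x -50, y +65; wooden disc (90 mm across, top at z 73) at x +45, y 0, carrying the glass bird. A steel stop pin (6 mm thick, 10 mm high) stands on the dial 28 mm from the key's axis towards +x.
- key_grip (a point): Centre of the key's wings on its vertical axis, 107 mm above the bench; turns with the key. The wings are an upright steel plate, 60 mm wide with round ends along this point's x, 9 mm thick along its y, 34 mm high (17 mm above and below this point): pinch it across y. A thin dark pointer at the foot of the key, 30 mm long, points along +x.
- key (a joint): Turn of the wing key in rad: 0 is run down, grows clockwise seen from above, 4.6 is fully wound (hard stop, pointer against the stop pin). The spring makes it stiffer as it is wound (0.11 to 0.18 N m); it stays where it is left.
- slot (a point): Centre of the slot's mouth, level with the top of the case (65 mm above the bench). The slot is 9 mm wide along this point's x and 40 mm long along its y, 52 mm deep, straight down, with a 2 mm chamfer. Axes parallel to the case's.
- block: Fixed light wooden tool block, 80 (x) x 100 (y) x 60 mm high, origin at the centre of its underside; the stop blade stands in a 9 x 40 mm slot in the middle of its top, long along y.
- blade: The stop blade: a flat steel blade 5 (x) x 36 (y) mm reaching 45 mm down from a dark wooden handle 16 (x) x 50 (y) x 34 mm high; about 90 g. Origin at the middle of the handle's underside, where the blade enters it; z up along the handle. The handle's underside sits on the block, and on the case when fully home. Either way round will do.
- bird: Small loose green glass bird, 40 mm high, standing on the turntable disc; origin at the centre of its round base (32 mm across). Leave alone.
- tin: Open plain metal tin, 76 mm across, 100 mm high, loose; origin at the centre of its underside. Leave alone.
- jar: Amber glass jar with a steel lid, 56 mm across, 70 mm high, loose, to the right of the case; origin at the centre of its underside. Leave alone.
- tweezers: Steel tweezers, 160 mm long (y), 12 mm high, lying on a black slab left of the case; origin in the middle of the underside. Leave alone.
Things that resemble listed ones, but are neither listed nor needed, are in the scene too. What is shaped like the blade but green, purple or red is not meant.

How it is judged:
On the way, in this order (a step that is already met when the one before it is completed fails the run):
1. the key is fully wound, its pointer at the stop (value of joint key above 4.3 rad), for 0.2 s.
2. the stop blade is fully home in the slot of the case (z of blade in the frame of slot between -0.004 and 0.004 m and x of blade in the frame of slot between -0.005 and 0.005 m and y of blade in the frame of slot between -0.006 and 0.006 m and angle between blade's own z axis and vertical below 0.08 rad and angle between the y axis of blade and the y axis of slot, either way round below 0.15 rad), for 0.2 s.
At the end, for the whole second after the job is handed in: Key within 0.3 rad of its stop; stop blade upright (0.08 rad) in the case's slot, handle underside within 4 mm of the case top, centred within 5 mm across and 6 mm along the slot, in line within 0.15 rad, released and at rest (all of step 2 and value of joint key above 4.3 rad and linear speed of blade below 0.02 m/s); the robot touches nothing.
It fails at once if the bird is disturbed (moved more than 20 mm or tipped) (distance of bird from where it was at the start of the episode above 0.02 m or angle between bird's own z axis and vertical above 0.4 rad).
It fails at once if the tin is disturbed (moved more than 30 mm or tipped) (distance of tin from where it was at the start of the episode above 0.03 m or angle between tin's own z axis and vertical above 0.4 rad).
It fails at once if the jar is disturbed (moved more than 30 mm or tipped) (distance of jar from where it was at the start of the episode above 0.03 m or angle between jar's own z axis and vertical above 0.4 rad).
It fails at once if the tweezers is disturbed (moved more than 30 mm or tipped) (distance of tweezers from where it was at the start of the episode above 0.03 m or angle between tweezers's own z axis and vertical above 0.4 rad).
It also fails if it takes over 72 s, if anything falls off the work surface, if the arm or the gripper's body presses on something with over 40 N, if the wrist force passes 120 N, or if a joint passes its speed limit or range.

### The arm

A 6-joint arm with a two-finger parallel gripper is mounted at the origin on the work surface. World frame = base frame: x ahead of the robot, y to its left, z up, the work surface at z = 0. Lengths are in m, angles in rad, forces in N, time in s.
With the tool pointing down it reaches from about 0.35 to 0.85 m from the base axis. Payload 8.1 kg.
Tool frame: the origin (TCP) lies between the finger pads; the fingertips stand 8 mm ahead of it and the grasp point (between the pads) lies 11 mm behind it; z points along the fingers, y is the line along which they close (so a half turn about z gives the same grasp; the last joint's range is limited). The gripper opens to 85 mm and grips with 20 to 120 N. Pads are 22 mm wide; open, the fingers measure 114 mm over their backs; the gripper's body (76 mm by 85 mm) begins 54 mm behind the grasp point. The pads swing forward as they close: fully open they stand 13 mm farther back than shut.
Start: joints at [-1.314, 0.13, 1.488, -0, 1.523, -0.085], TCP at [0.201, -0.565, 0.239] pointing down, gripper open.
Joint ranges: [-2.96, 2.96], [-0.89, 2.26], [0.02, 2.5], [-1.34, 4.48], [0, 2.73], [-2.66, 2.66]. Speed limits (rad/s): [2.39, 2.39, 2.79, 3.14, 3.14, 3.14].

### API

Orientations are given as a unit quaternion [x, y, z, w].
In Python, from workcell import manip gives the robot as it stands. Calls block until the motion is done:
- manip.move_pose(position, orientation): joint-space move of the TCP to a pose.
- manip.servo_line(position, rot=None, velocity=0.15, force_limit=None): straight line of the TCP; rot=None keeps the orientation; velocity is the mean speed in m/s. With force_limit (N) it stops when the force on the tool has changed by that much, and returns True; else False.
- manip.movej(angles): joint-space move.
- manip.grip(opening): opening from 0.0 (shut) to 1.0 (fully open); the grip force is fixed at half the most; returns when the fingers have stopped.
- manip.sleep(seconds).
- manip.inverse_kinematics(position, orientation): joint angles nearest the present ones, or None.
- manip.state(): the state.
- manip.read_camera(name): name is "scene" or "top"; returns (picture, depth): 384x512x3 uint8, red, green, blue; 384x512 float32, m along the optical axis (not along the pixel's ray), 0 where there is no reading.
- manip.calibration(name): a dict with "fovy" (degrees; the focal length in pixels is half the picture's height over the tangent of half this angle, whatever the lens; pixels are square), "cx", "cy" (the principal point, pixels), "k1" (the pictures are not rectified: a ray, as slopes to the right and down, at radius r is drawn at 1 + k1 r^2 times it, then the intrinsics apply), "xyz" and "attitude" of the camera in the world. Camera axes: x right, y up, looking along -z (the intrinsics and any distortion apply to the point x, -y, -z); pixel columns grow to the right and rows downward; lengths in m; the calibration is good to about 2 mm. A picture is of the moment at which its call begins. calibration takes no time and is no camera call.
A pose or a line that the arm cannot do raises manip.Unreachable and nothing moves.
- manip.hand_in(): hands the job in; it is judged then, once.
Trained networks look in the newest picture that a camera, given by its name, has taken for a name from the list of things; names that differ only in an ending like _2 or _b are one class to them, and where a whole thing is asked for, a point or a joint stands for the part that bears it (a point fixed in the world has none). Each returns a list of dicts, best first, with "p" (0 to 1); they miss things now and then, are a little off and sometimes report something else, mostly with a low value. They report only what shows in the picture. A call takes as long as a camera call. They do not tell look-alikes from the thing itself.
- manip.masks_of(thing, camera): "region" (384x512 bool, what is visible of it) and "box" ([left, top, right, bottom] in pixels, round what is visible of it).
The state is a dict: "time_s": time; "joint_pos": joint angles; "qd": joint speeds; "effort": joint torques, N m; "ee_pos": TCP position; "tool_rot": TCP orientation; "ft_force": force on the tool from outside, world axes, zero at the start; "torque": the same for the moment, N m; "gripper_width": opening from 0.0 (shut) to 1.0 (fully open); "grasp_force": force on a finger pad.
Only numpy, scipy, OpenCV 4.12 (cv2) and the standard library are available. Lean on these libraries where they do the work, as an engineer would, in place of code of your own. Each camera call takes 0.05 s, during which the arm holds its last target. There are 200 camera calls.

## Working session

There is one attempt and no reset: what is moved stays moved. The work goes in short steps, each a Python script; the robot and the scene stay as the last script left them, time stands still between calls to the robot, and variables do not carry over. Pictures are saved under pics/ and viewed, at most 10 in all, crops included, and the job is handed in when it is done.

```bash
ls; mkdir -p pics; cat > h.py <<'E'
import numpy as np, cv2
from scipy.spatial.transform import Rotation as R
from workcell import manip
def cam(n):
    c=manip.calibration(n); f=192/np.tan(np.radians(c["fovy"])/2)
    a=np.array(c["attitude"],float)
    Rm=R.from_quat(a).as_matrix() if a.size==4 else (a if a.shape==(3,3) else R.from_euler('xyz',a).as_matrix())
    return c,f,Rm,np.array(c["xyz"])
def cloud(n,depth):
    c,f,Rm,t=cam(n)
    v,u=np.mgrid[0:384,0:512].astype(float)
    K=np.array([[f,0,c["cx"]],[0,f,c["cy"]],[0,0,1]])
    s=cv2.undistortPoints(np.stack([u.ravel(),v.ravel()],1)[:,None],K,np.array([c["k1"],0,0,0,0.]))[:,0]
    z=depth.ravel()
    P=np.stack([s[:,0]*z,-s[:,1]*z,-z],1)@Rm.T+t
    P[z==0]=np.nan
    return P.reshape(384,512,3)
def ray(n,u,v):
    c,f,Rm,t=cam(n); K=np.array([[f,0,c["cx"]],[0,f,c["cy"]],[0,0,1]])
    s=cv2.undistortPoints(np.array([[[u,v]]],float),K,np.array([c["k1"],0,0,0,0.]))[0,0]
    return t,Rm@np.array([s[0],-s[1],-1])
def atz(n,u,v,z):
    t,d=ray(n,u,v); return t+d*(z-t[2])/d[2]
def proj(n,P):
    c,f,Rm,t=cam(n); q=(np.atleast_2d(P)-t)@Rm; x=q[:,0]/-q[:,2]; y=-q[:,1]/-q[:,2]
    k=1+c["k1"]*(x*x+y*y); return np.stack([c["cx"]+f*x*k,c["cy"]+f*y*k],1)
E
python3 - <<'E'
from h import *
for n in ("scene","top"):
    print(n,manip.calibration(n))
    im,d=manip.read_camera(n); np.savez(f"{n}.npz",im=im,d=d)
    cv2.imwrite(f"pics/{n}0.png",cv2.resize(im[...,::-1],(800,600),interpolation=cv2.INTER_CUBIC))
    for th in ("case","key_grip","block","blade","bird","tin","jar","tweezers"):
        for m in manip.masks_of(th,n): print(th,round(m["p"],2),m["box"])
print(manip.state())
E
```

```text
pics
scene {'fovy': 46.15567539907842, 'cx': 258.53187641706626, 'cy': 195.81239738026431, 'k1': 0.05496702662769986, 'xyz': array([ 1.21863815, -0.88452589,  0.79344198]), 'attitude': array([0.44891487, 0.15959687, 0.31048068, 0.82256065])}
case 0.55 [260.7, 180.5, 353.7, 258.8]
key_grip 0.79 [277.7, 193.0, 294.3, 210.8]
block 0.75 [166.7, 216.7, 215.9, 263.7]
blade 0.87 [138.2, 242.9, 165.0, 273.7]
blade 0.78 [173.2, 192.4, 195.4, 214.6]
blade 0.68 [205.6, 200.4, 223.3, 225.1]
blade 0.57 [137.5, 209.9, 153.3, 241.0]
blade 0.49 [182.2, 218.6, 195.5, 238.1]
bird 0.65 [316.6, 194.7, 330.9, 211.5]
tin 0.78 [313.1, 139.4, 334.9, 173.6]
tweezers 0.59 [359.7, 179.4, 393.1, 198.1]
tweezers 0.57 [167.6, 218.9, 215.3, 264.6]
tweezers 0.16 [262.6, 181.5, 354.0, 257.5]
top {'fovy': 47.798859751833085, 'cx': 254.05670385160826, 'cy': 191.6382715096323, 'k1': -0.10755939781291649, 'xyz': array([ 0.323593  , -0.02807015,  1.13846679]), 'attitude': array([ 0.0687104 , -0.07020335, -0.70023175,  0.70712507])}
case 0.61 [187.9, 113.3, 284.6, 193.3]
key_grip 0.71 [254.6, 154.7, 271.6, 169.2]
block 0.
[... 534 characters left out ...]
142.0]
{'time_s': 0.9, 'joint_pos': array([-1.31440188e+00,  1.30394316e-01,  1.48820119e+00,  5.00424721e-06,
        1.52300265e+00, -8.53854917e-02]), 'qd': array([ 0.00061687, -0.00036138, -0.00069781, -0.00036331,  0.00018274,
        0.00050314]), 'effort': array([ 3.82889866e-04, -5.69319963e+01, -5.00868881e+01, -2.19794128e-04,
        1.19633965e-03,  1.34806947e-05]), 'ee_pos': array([ 0.20113062, -0.56528823,  0.23929496]), 'tool_rot': array([ 9.85433830e-01,  1.70059305e-01,  2.25483980e-06, -2.95858192e-06]), 'ft_force': array([0.30589982, 0.03872061, 0.79750156]), 'torque': array([ 0.03386216, -0.04193161, -0.03155365]), 'grasp_force': 0.0, 'gripper_width': 0.9972915378742805}
```

View pics/scene0.png

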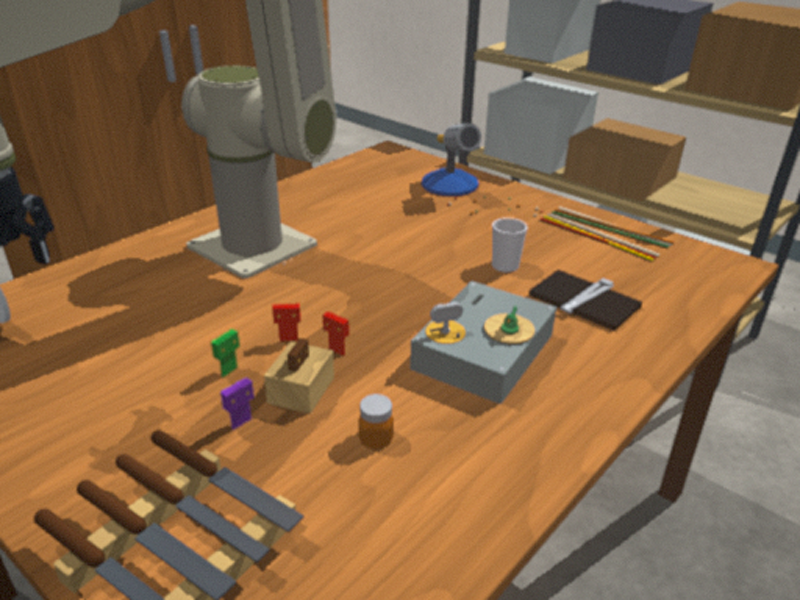

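View pics/top0.png

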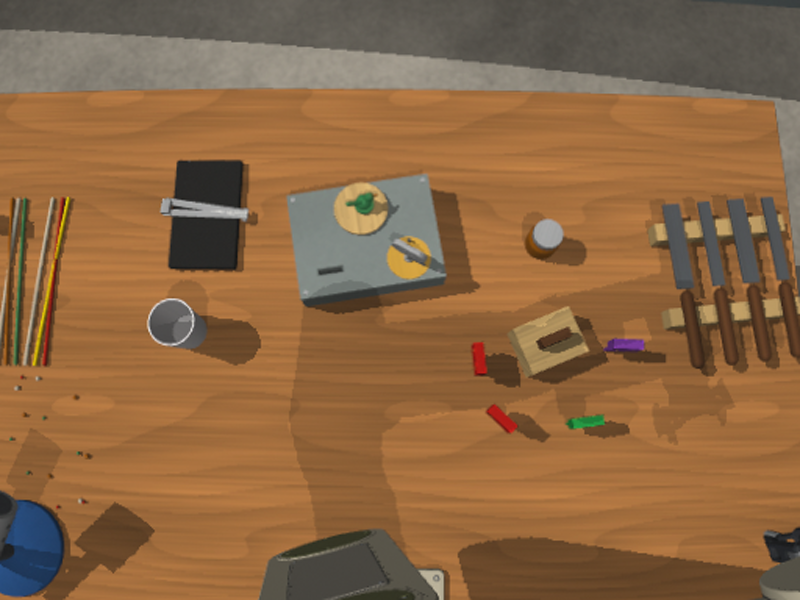

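The scene view shows the case at (485,335), the key at (447,318), and the brown blade in the block at (298,355). In the top view the key is at (408,252), the slot at (330,270), the blade at (555,338), the tin at (172,322) and the jar at (545,238). Next I'll fit the poses and zoom in on the key.

```bash
cat > m.py <<'E'
from h import *
C={}
for n in ("scene","top"):
    q=np.load(f"{n}.npz"); C[n]=cloud(n,q["d"])
def rect(P,tag):
    r=cv2.minAreaRect((P[:,:2]*1000).astype(np.float32)); print(tag,len(P),np.round(r[0],1),np.round(r[1],1),round(r[2],2),"z",np.round(np.median(P[:,2])*1000,1), "mean",np.round(P[:,:2].mean(0)*1000,1))
def sel(n,xy,rad,z0,z1):
    P=C[n].reshape(-1,3); P=P[np.isfinite(P[:,0])]
    return P[(np.hypot(P[:,0]-xy[0],P[:,1]-xy[1])<rad)&(P[:,2]>z0)&(P[:,2]<z1)]
for n in C:
    print(n)
    b=dict(top=dict(case=(236,153),block=(352,218),blade=(354,219),key=(262,161)),scene=dict(case=(310,218),block=(192,240),blade=(191,225),key=(286,200)))[n]
    for k,(u,v) in b.items(): print(k,C[n][v,u])
c0=atz("top",236,153,.065); b0=atz("top",352,218,.06); k0=atz("top",262,161,.107)
print(c0,b0,k0)
for n in C:
    rect(sel(n,c0,.17,.058,.071),n+" case"); rect(sel(n,b0,.075,.055,.066),n+" block")
    rect(sel(n,b0,.05,.085,.11),n+" handle"); rect(sel(n,k0,.05,.093,.135),n+" key")
    rect(sel(n,k0,.05,.115,.135),n+" keytop")
E
python3 m.py
python3 - <<'E'
from h import *
im=np.load("top.npz")["im"][...,::-1]; a=cv2.resize(im[110:200,180:290],(800,600)[:1]*1+(655,) if 0 else (733,600),interpolation=cv2.INTER_CUBIC)
cv2.imwrite("pics/c1.png",a)
im=np.load("scene.npz")["im"][...,::-1]
cv2.imwrite("pics/c2.png",cv2.resize(im[178:238,255:335],(800,600),interpolation=cv2.INTER_CUBIC))
E
```

```text
scene
case [ 0.67728319 -0.02444935  0.06817711]
block [ 0.50129638 -0.29901955  0.06030125]
blade [ 0.48301104 -0.28340059  0.09059972]
key [ 0.60902484 -0.04719834  0.10822745]
top
case [0.63828052 0.01808418 0.0659209 ]
block [ 0.46889666 -0.26995884  0.09132324]
blade [ 0.46586873 -0.2738202   0.09565   ]
key [ 0.60332827 -0.04789435  0.11816117]
[0.63855071 0.01812381 0.065     ] [ 0.47324313 -0.27719446  0.06      ] [ 0.60638831 -0.0481112   0.107     ]
scene case 2481 [644.6  25.8] [181.7 246.4] 9.82 z 66.6 mean [651.    9.2]
scene block 633 [ 474.5 -277.4] [ 82.1 106.7] 22.84 z 61.3 mean [ 483.3 -285.6]
scene handle 112 [ 475.1 -279.5] [18.2 50.8] 20.58 z 94.6 mean [ 478.1 -282. ]
scene key 212 [607.3 -48. ] [58.7 15.5] 57.27 z 111.8 mean [608.4 -49.6]
scene keytop 84 [607.6 -47.4] [55.7 15.5] 57.27 z 121.5 mean [607.5 -49.9]
top case 5219 [647.2  24.6] [182.7 241. ] 9.84 z 65.2 mean [638.5  25.9]
top block 1096 [ 475.6 -277.9] [ 80.8 103.6] 22.41 z 59.8 mean [ 474.5 -276.1]
top handle 140 [ 475.5 -279. ] [16.  51.5] 22.12 z 93.8 mean [ 475.  -277.9]
top key 155 [608.3 -48.2] [59.9 10.3] 60.71 z 118.6 mean [606.5 -48.2]
top keytop 94 [608.5 -48.5] [54.2  9.8] 60.78 z 122.6 mean [607.7 -48.7]
```

View pics/c1.png

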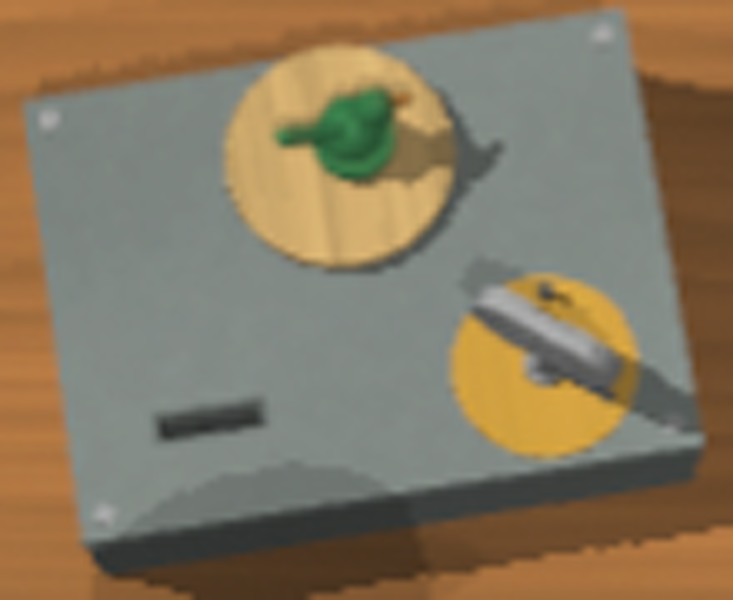

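View pics/c2.png

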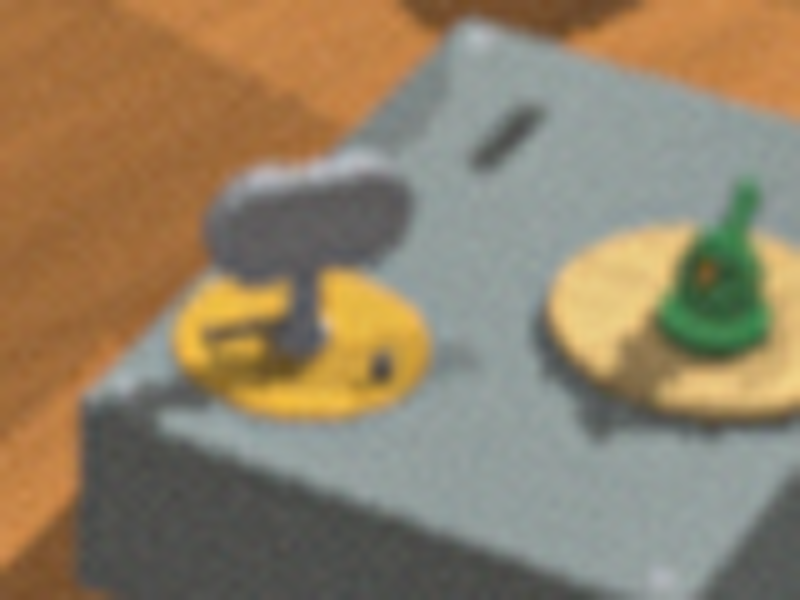

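The top crop shows the slot at (210,420) and the bird at (355,130). The scene crop shows the pointer going left from the key foot to (205,335) and the stop pin at (380,365). So the pointer lies at about -119° world and needs about 3.9 rad more clockwise to reach the pin. I'll wind now, in two grips.

```bash
cat >> h.py <<'E'
def down(deg): return (R.from_euler('z',deg,degrees=True)*R.from_euler('x',np.pi)).as_quat()
def twist(dq,step=None):
    """turn joint 6 by dq (positive = clockwise from above)"""
    q=np.array(manip.state()["joint_pos"]); q[5]+=dq; manip.movej(q)
def st(tag=""):
    s=manip.state(); th=np.degrees(R.from_quat(s["tool_rot"]).as_euler('ZYX')[0])
    print(tag,"t",round(s["time_s"],2),"p",np.round(s["ee_pos"],4),"yaw",round(th,1),"j6",round(s["joint_pos"][5],3),"w",round(s["gripper_width"],3),"g",round(float(s["grasp_force"]),1),"F",np.round(s["ft_force"],1),"T",np.round(s["torque"],2)); return s
E
python3 - <<'E'
from h import *
# slot check
for n in ("top","scene"):
    q=np.load(f"{n}.npz"); P=cloud(n,q["d"]); g=cv2.cvtColor(q["im"],cv2.COLOR_RGB2GRAY)
    u,v=np.round(proj(n,[.586,.080,.065])[0]).astype(int)
    w=g[v-8:v+9,u-12:u+13].astype(float); m=w<np.median(w)*.62
    k,l,_,_=cv2.connectedComponentsWithStats(m.astype(np.uint8)); i=l[8,12]; ys,xs=np.nonzero(l==i) if i else np.nonzero(m)
    pts=np.array([atz(n,u-12+x,v-8+y,.065)[:2] for x,y in zip(xs,ys)])*1000
    print(n,(u,v),len(pts),pts.mean(0),cv2.minAreaRect(pts.astype(np.float32)))
K=[.6083,-.0482]
for th in (60.7,): print(manip.inverse_kinematics([*K,.2],down(th)))
manip.grip(.6)
manip.move_pose([*K,.2],down(60.7)); st("above")
print(manip.servo_line([*K,.098],velocity=.1,force_limit=15)); st("down")
manip.grip(0); st("gripped")
for i in range(4):
    twist(.5); st("turn")
E
```

```text
top (np.int64(211), np.int64(173)) 49 [585.28125647  81.17059259] ((585.3328247070312, 81.00155639648438), (8.186058044433594, 36.70854568481445), 8.900507926940918)
scene (np.int64(305), np.int64(192)) 8 [584.50197029  80.76400264] ((584.4911499023438, 80.79046630859375), (2.5423357486724854, 21.687116622924805), 9.184988021850586)
[-1.63076779e-01  1.77990123e-01  1.50757559e+00 -4.44089210e-16
  1.45602694e+00  3.48304691e-01]
above t 3.68 p [ 0.6083 -0.0493  0.2001] yaw 60.6 j6 0.348 w 0.603 g 0.0 F [ 0.3  0.  -0.6] T [-0.08  0.    0.01]
False
down t 4.85 p [ 0.609  -0.0483  0.099 ] yaw 60.7 j6 0.348 w 0.599 g 0.0 F [0.6 0.1 0.2] T [ 0.01  0.01 -0.01]
gripped t 5.31 p [ 0.6079 -0.0478  0.0986] yaw 60.7 j6 0.348 w 0.094 g 59.4 F [-5.7  2.4  5.9] T [0.31 0.79 0.08]
turn t 5.86 p [ 0.6076 -0.0476  0.0987] yaw 32.3 j6 0.845 w 0.094 g 58.7 F [-3.9  1.3  2.8] T [ 0.15  0.44 -0.1 ]
turn t 6.4 p [ 0.6075 -0.0473  0.0987] yaw 3.9 j6 1.34 w 0.097 g 58.7 F [-4.4  2.9  3.1] T [ 0.42  0.5  -0.01]
turn t 6.94 p [ 0.6075 -0.0469  0.0986] yaw -24.4 j6 1.834 w 0.098 g 58.7 F [-3.3  5.1  2.6] T [ 0.57  0.32 -0.08]
turn t 7.48 p [ 0.6077 -0.0466  0.0987] yaw -52.6 j6 2.327 w 0.096 g 58.6 F [-0.2  4.6  0.5] T [0.69 0.13 0.02]
```

```bash
python3 - <<'E'
from h import *
K=[.6083,-.0482]
manip.grip(.6); manip.servo_line([*K,.16],velocity=.15)
twist(-np.pi); 
manip.servo_line([*K,.098],velocity=.1,force_limit=15); st("down")
manip.grip(0); st("g")
T0=None
for i in range(24):
    twist(.5 if i<3 else .06); s=st("turn")
    if i>=3 and s["torque"][2]-T0>.0 and abs(s["torque"][2]-T0)>.35: break
    if i==2: T0=s["torque"][2]
    if s["joint_pos"][5]>1.3: break
E
```

```text
down t 11.94 p [ 0.6087 -0.0483  0.0985] yaw 127.0 j6 -0.81 w 0.595 g 0.0 F [ 0.5 -0.9  0.4] T [ 0.02 -0.02 -0.02]
g t 12.4 p [ 0.6089 -0.0482  0.0988] yaw 127.0 j6 -0.81 w 0.098 g 59.4 F [0.6 0.5 4.6] T [ 0.09 -0.09  0.06]
turn t 12.95 p [ 0.6084 -0.0484  0.0988] yaw 98.5 j6 -0.313 w 0.099 g 59.5 F [-5.  -0.7  5.1] T [-0.12  0.77 -0.03]
turn t 13.49 p [ 0.6078 -0.0483  0.0989] yaw 70.0 j6 0.184 w 0.098 g 59.7 F [-5.6 -0.7  5.4] T [ 0.03  0.86 -0.  ]
turn t 14.04 p [ 0.6073 -0.048   0.0989] yaw 41.5 j6 0.682 w 0.096 g 59.7 F [-6.3  1.6  5.4] T [ 0.14  0.77 -0.03]
turn t 14.29 p [ 0.6072 -0.0479  0.0989] yaw 38.2 j6 0.739 w 0.093 g 59.4 F [-3.8 -0.6  3.6] T [0.03 0.4  0.02]
turn t 14.54 p [ 0.6072 -0.0478  0.0989] yaw 35.0 j6 0.796 w 0.098 g 59.4 F [-3.3  0.6  4.7] T [ 0.02  0.4  -0.07]
turn t 14.79 p [ 0.6071 -0.0478  0.0989] yaw 31.7 j6 0.854 w 0.097 g 59.4 F [-3.4  0.6  4.5] T [ 0.05  0.36 -0.01]
turn t 15.04 p [ 0.6071 -0.0478  0.0989] yaw 28.4 j6 0.911 w 0.095 g 59.4 F [-3.6  1.7  4.5] T [ 0.1   0.39 -0.08]
turn t 15.29 p [ 0.6071 -0.0477  0.0989] yaw 25.1 j6 0.968 w 0.095 g 59.4 F [-4.8  0.2  4.4] T [ 0.08  0.42 -0.02]
turn t 15.54 p [ 0.607  -0.0476  0.0989] yaw 21.9 j6 1.025 w 0.095 g 59.4 F [-3.8  1.7  4.7] T [ 0.09  0.44 -0.02]
turn t 15.79 p [ 0.607  -0.0476  0.0989] yaw 18.6 j6 1.082 w 0.097 g 59.4 F [-4.6  1.4  4.6] T [ 0.12  0.46 -0.03]
turn t 16.04 p [ 0.607  -0.0475  0.0989] yaw 15.3 j6 1.139 w 0.098 g 59.5 F [-4.5  1.7  4.5] T [ 0.21  0.43 -0.  ]
turn t 16.29 p [ 0.607  -0.0474  0.0989] yaw 12.1 j6 1.196 w 0.1 g 59.4 F [-5.3  1.9  3.9] T [ 0.23  0.47 -0.01]
turn t 16.54 p [ 0.6069 -0.0473  0.0989] yaw 8.8 j6 1.253 w 0.092 g 61.7 F [-4.3  1.6  4.4] T [0.16 0.47 0.75]
```

```bash
python3 - <<'E'
from h import *
K=[.6083,-.0482]; B=[.4752,-.2786]
manip.grip(.6); manip.servo_line([*K,.2],velocity=.2); 
manip.move_pose([*B,.2],down(112.2))
im,d=manip.read_camera("scene"); st("above")
cv2.imwrite("pics/k2.png",cv2.resize(im[...,::-1][170:260,165:325],(800,450),interpolation=cv2.INTER_CUBIC))
print(manip.servo_line([*B,.074],velocity=.08,force_limit=12)); st("down")
E
```

```text
above t 19.68 p [ 0.4753 -0.2783  0.1997] yaw 112.2 j6 -1.01 w 0.599 g 0.0 F [ 0.6 -0.4 -0.6] T [-0.01 -0.02  0.03]
False
down t 21.41 p [ 0.4756 -0.2789  0.0746] yaw 112.2 j6 -1.011 w 0.602 g 0.0 F [0.  0.6 0.4] T [ 0.02 -0.06  0.01]
```

View pics/k2.png

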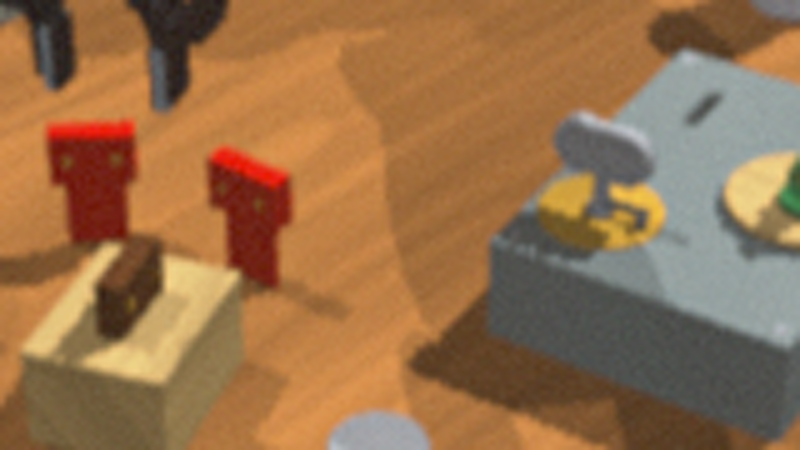

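The picture shows the pointer lying against the stop pin at (640,213), so the key is fully wound. The gripper is over the blade at (130,285). Next I'll grip, lift, and move above the slot.

```bash
python3 - <<'E'
from h import *
B=[.4752,-.2786]; S=[.5856,.0806]
manip.grip(0); st("g")
manip.servo_line([*B,.24],velocity=.12); st("up")
manip.move_pose([*S,.24],down(99.84)); st("over")
manip.servo_line([*S,.150],velocity=.12); manip.sleep(.2); st("hover")
for n in ("scene","top"):
    im,d=manip.read_camera(n); np.savez(n+"2.npz",im=im,d=d)
    u,v=proj(n,[*S,.1])[0].astype(int)
    cv2.imwrite(f"pics/h_{n}.png",cv2.resize(im[...,::-1][v-30:v+30,u-40:u+40],(800,600),interpolation=cv2.INTER_CUBIC)); print(n,u-40,v-30)
    # expected blade centre-line tip corners if centred
    T=manip.state()["ee_pos"]; 
    Rz=R.from_euler('z',9.84,degrees=True).as_matrix()
    for c in ([-.0025,-.018,-.0596],[.0025,-.018,-.0596],[.0025,.018,-.0596],[.008,-.025,-.0146],[.008,.025,-.0146]):
        p=proj(n,T+Rz@np.array(c))[0]; print(c,np.round((p-[u-40,v-30]+.5)*10-.5))
E
```

```text
g t 21.82 p [ 0.4755 -0.2788  0.0744] yaw 112.2 j6 -1.011 w 0.176 g 58.9 F [ 0.4 -0.2  2.9] T [-0.01  0.09  0.04]
up t 23.35 p [ 0.4748 -0.2783  0.2389] yaw 112.2 j6 -1.011 w 0.177 g 58.4 F [ 0.   0.4 -0.6] T [-0.03  0.01 -0.03]
over t 24.75 p [0.5856 0.0796 0.2399] yaw 99.8 j6 -0.122 w 0.177 g 58.4 F [-0.3  0.5 -0.6] T [-0.03  0.01 -0.06]
hover t 25.85 p [0.5863 0.0807 0.1512] yaw 99.8 j6 -0.122 w 0.178 g 58.4 F [-0.4 -0.5 -0.3] T [-0.   -0.    0.01]
scene 266 151
[-0.0025, -0.018, -0.0596] [371. 362.]
[0.0025, -0.018, -0.0596] [386. 367.]
[0.0025, 0.018, -0.0596] [439. 313.]
[0.008, -0.025, -0.0146] [404. 250.]
[0.008, 0.025, -0.0146] [478. 178.]
top 169 139
[-0.0025, -0.018, -0.0596] [489. 314.]
[0.0025, -0.018, -0.0596] [486. 295.]
[0.0025, 0.018, -0.0596] [343. 317.]
[0.008, -0.025, -0.0146] [496. 221.]
[0.008, 0.025, -0.0146] [290. 254.]
```

View pics/h_scene.png

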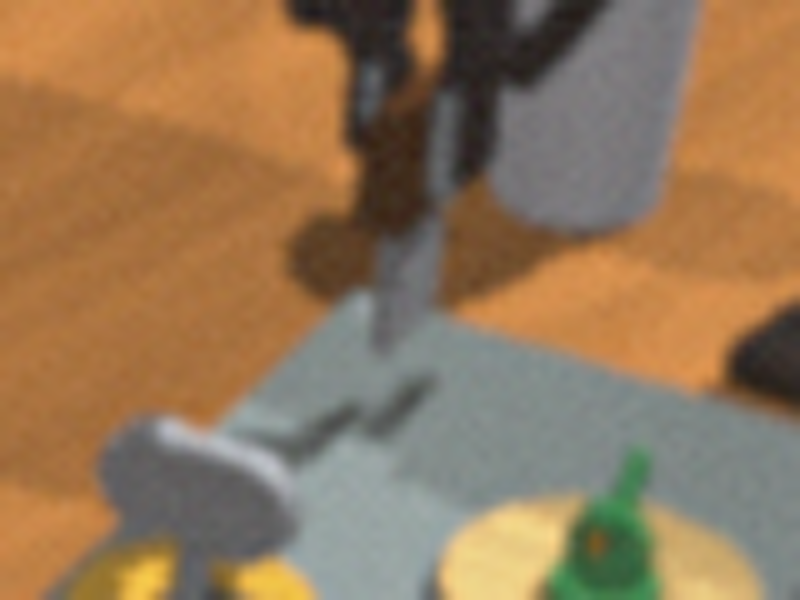

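The blade hangs straight, with its tip at (385,355) and the slot at (405,405). This matches the prediction, so I'll insert it under a force limit.

```bash
cat > ins.py <<'E'
from h import *
S=np.array([.5852,.0806])
manip.servo_line([*S,.132],velocity=.08); st("pre")
ok=False
for o in ([0,0],[0,-.001],[.0015,0],[-.0015,0],[0,.0015],[0,-.002]):
    o=R.from_euler('z',9.84,degrees=True).apply([*o,0])[:2]
    manip.servo_line([*(S+o),.130],velocity=.08)
    hit=manip.servo_line([*(S+o),.106],velocity=.04,force_limit=10); s=st(f"try {o} hit {hit}")
    if s["ee_pos"][2]<.112: ok=True;break
if ok:
    print(manip.servo_line([*(S+o),.078],velocity=.04,force_limit=20)); st("in")
E
python3 ins.py
```

```text
pre t 26.32 p [0.5842 0.0806 0.1305] yaw 99.8 j6 -0.122 w 0.179 g 58.4 F [-0.  -0.2 -0.8] T [ 0.    0.02 -0.  ]
try [0. 0.] hit False t 27.32 p [0.5853 0.0806 0.106 ] yaw 99.8 j6 -0.122 w 0.178 g 58.4 F [ 0.1  0.4 -1.3] T [-0.05  0.03 -0.04]
True
in t 27.97 p [0.5848 0.0806 0.0794] yaw 99.8 j6 -0.122 w 0.175 g 59.4 F [-1.  -1.1  4.9] T [ 0.01  0.07 -0.02]
```

```bash
python3 - <<'E'
from h import *
p=manip.state()["ee_pos"]
manip.grip(.5); manip.sleep(.2); manip.servo_line([p[0],p[1],.2],velocity=.1); st("up")
manip.move_pose([.45,.0,.3],down(90))
for n in ("scene","top"):
    im,d=manip.read_camera(n); P=cloud(n,d).reshape(-1,3)
    P=P[np.isfinite(P[:,0])]; c=P[(np.hypot(P[:,0]-.5855,P[:,1]-.0805)<.04)&(P[:,2]>.088)&(P[:,2]<.115)]
    print(n,len(c),cv2.minAreaRect((c[:,:2]*1000).astype(np.float32)),np.median(c[:,2]))
    if n=="scene": cv2.imwrite("pics/end.png",cv2.resize(im[...,::-1][165:240,255:355],(800,600),interpolation=cv2.INTER_CUBIC))
st()
E
```

```text
up t 29.91 p [0.5843 0.0806 0.1989] yaw 99.8 j6 -0.122 w 0.5 g 0.0 F [-0.3 -0.9 -0.6] T [-0.04  0.02 -0.02]
scene 85 ((583.6039428710938, 79.65731811523438), (17.544008255004883, 58.20578384399414), 9.755021095275879) 0.09928229791744403
top 0 ((0.0, 0.0), (0.0, 0.0), 0.0) nan
 t 30.77 p [0.4502 0.0005 0.2985] yaw 90.1 j6 -0.114 w 0.503 g 0.0 F [ 0.  -0.  -0.4] T [-0.02  0.    0.01]
  return _methods._mean(a, axis=axis, dtype=dtype,
  ret = ret.dtype.type(ret / rcount)
```

View pics/end.png

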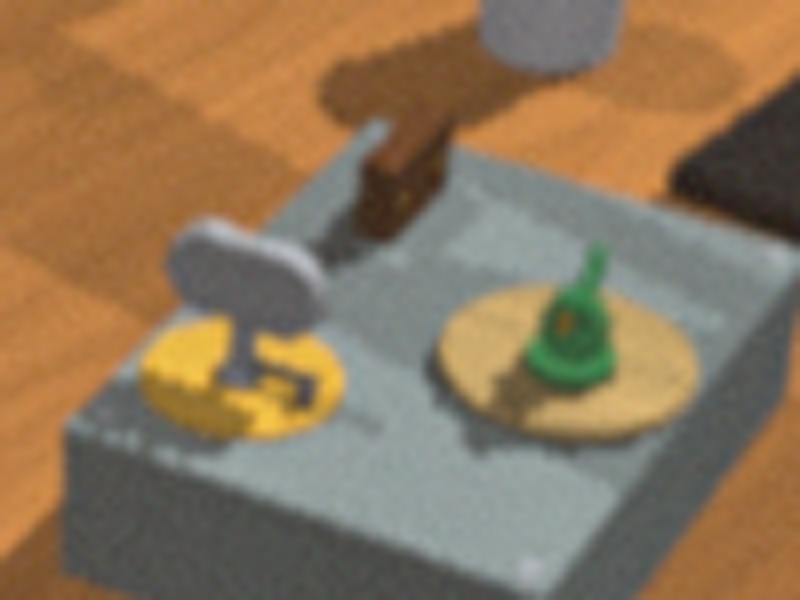

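The handle sits flat on the case at (405,180), the pointer is at the pin at (305,385), and the bird hasn't moved. I'll hand the job in.

```bash
python3 -c "
from workcell import manip
print(manip.hand_in())"
```

```text
the job is handed in; nothing more can be done
None
```

The key is wound to its stop pin, the stop blade is fully home in the case's slot and released, and I handed the job in at about 31 s of the 72 s allowed; no verdict came back.

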